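Square up the tea bins and scan one label

TASK

Stock check on the tea shelf: slide (do not lift) all three slant-front tea bins straight back until each stands square and flush against the rail at the back of their white board. Then take the barcode scanner, point its window squarely at the middle of the label on the bin with the round lid knob from about 9 cm away, and hold it still for two seconds. Finally set the scanner gently back down, standing with its whole foot on the trivet, and leave everything else where it is.

Things in the scene. Friction and masses are not known exactly. Their poses are not given: they have to be found in the camera images.
- rack: fixed white board on the table, 200 mm deep (x) by 340 wide (y), 18 thick; along its back a rail, front face at x = +85 mm, top 60 mm above the table. Origin: centre of the underside; x towards the rail, z up. The bins stand on it 100 mm apart, 30 to 70 mm forward of the rail, a little crooked. A bin flush with the rail has its origin at x = +45, z = 18 mm.
- bin_knob: loose white slant-front tea bin, 80 mm deep (x) by 70 wide (y), 72 tall plus lid grip, 0.25 kg. Origin: centre of the underside; x to its back, z up. Front face (x = -40 mm) upright for the lowest 40 mm, then slants back at 45 degrees to the top, with a 44 by 30 mm barcode label. Round lid knob, 28 mm across, 14 high, at x = +18 mm (the only round one): the bin to scan.
- bin_bar1: loose white slant-front tea bin, 80 mm deep (x) by 70 wide (y), 72 tall plus lid grip, 0.25 kg. Origin: centre of the underside; x to its back, z up. Front face (x = -40 mm) upright for the lowest 40 mm, then slants back at 45 degrees to the top, with a 44 by 30 mm barcode label. On the lid a straight bar grip, 56 mm along y, 10 thick, 14 high, at x = +18 mm.
- bin_bar2: loose white slant-front tea bin, 80 mm deep (x) by 70 wide (y), 72 tall plus lid grip, 0.25 kg. Origin: centre of the underside; x to its back, z up. Front face (x = -40 mm) upright for the lowest 40 mm, then slants back at 45 degrees to the top, with a 44 by 30 mm barcode label. On the lid a straight bar grip, like bin_bar1; the two are the same.
- label (a point): centre of the label on the knob bin, at (-25, 0, 57) mm in that bin's frame; its z axis points out of the label, forward and up at 45 degrees.
- scanner: loose grey free-standing barcode scanner on the trivet, 0.24 kg, 100 mm tall: round foot 84 mm across, stem, box head 66 mm long (x -33 to +33), 40 wide (y), 34 high (z 66 to 100), gripped across its width from above; nose in front bent 45 degrees down. Origin: centre of the foot's underside; x the way the head looks, z up.
- eye (a point): centre of the scanner's dark window, on the lower front of the nose, at (40.5, 0, 69.5) mm in the scanner's frame; its z axis is the beam, pointing out, forward and 45 degrees down when the scanner is upright (so an upright scanner meets a label squarely).
- trivet: round flat dark silicone trivet fixed to the table, 170 mm across, 6 thick. Origin: centre of the underside.
- teapot: bystander: mustard ceramic teapot, 140 mm across, 122 tall, spout and handle reach 115 mm from the middle; origin under its centre.
- mug: bystander: white mug, 80 mm across without its handle, 90 tall; origin under its centre.
- jar: bystander: small amber jar, 60 mm across, 80 tall; origin under its centre.
- spoon: bystander: spoon lying flat on the table; origin near its middle.
Things that resemble listed ones, but are neither listed nor needed, are in the scene too. Leave any blue, purple or red look-alike of the scanner alone.

How it is judged (in metres and radians):
On the way, in this order (a step that is already met when the one before it is completed fails the run):
1. all three bins stand on the board, flush with the rail (within 5 mm) and square to it (x of each of bin_knob, bin_bar1, bin_bar2 in the frame of rack above 0.04 m and angle between the x axis of each of bin_knob, bin_bar1, bin_bar2 and the x axis of rack, either way round below 0.1 rad and z of each of bin_knob, bin_bar1, bin_bar2 in the frame of rack above 0.013 m and angle between each of bin_knob, bin_bar1, bin_bar2's own z axis and vertical below 0.1 rad and linear speed of each of bin_knob, bin_bar1, bin_bar2 below 0.02 m/s), for 0.2 s.
2. the held scanner's beam rests on the knob bin's label, within 13 mm of its centre each way, from 50 to 130 mm away and within 0.3 rad of square, held still for 1 s; the bins still in their row (x of each of bin_knob, bin_bar1, bin_bar2 in the frame of rack above 0.04 m and angle between the x axis of each of bin_knob, bin_bar1, bin_bar2 and the x axis of rack, either way round below 0.1 rad and z of each of bin_knob, bin_bar1, bin_bar2 in the frame of rack above 0.013 m and angle between each of bin_knob, bin_bar1, bin_bar2's own z axis and vertical below 0.1 rad and x of label in the frame of eye between -0.013 and 0.013 m and y of label in the frame of eye between -0.013 and 0.013 m and z of label in the frame of eye between 0.05 and 0.13 m and angle between the z axis of eye and the z axis of label, either way round below 0.3 rad and linear speed of scanner below 0.025 m/s and angular speed of scanner below 0.2 rad/s and contact force between the fingers and scanner above 1 N), for 1 s.
At the end, for the whole second after the job is handed in: All three bins upright on the board within 5 mm of the rail and within 0.1 rad of square; the scanner standing upright and still on the trivet, its foot's centre within 50 mm of the trivet's centre (all of step 1 and horizontal distance between scanner and trivet below 0.05 m and angle between scanner's own z axis and vertical below 0.1 rad and z of scanner in the frame of trivet below 0.012 m and linear speed of scanner below 0.02 m/s); the robot touches nothing.
It fails at once if a bystander is moved by more than 30 mm (distance of any of teapot, mug, jar, spoon from where it was at the start of the episode above 0.03 m).
It fails at once if a bin is lifted more than 15 mm off the board or tipped by more than 0.4 rad (z of any of bin_knob, bin_bar1, bin_bar2 in the frame of rack above 0.033 m or angle between any of bin_knob, bin_bar1, bin_bar2's own z axis and vertical above 0.4 rad).
It fails at once if the scanner is dropped onto the trivet (still faster than 0.5 m/s within 14 mm of it) (z of scanner in the frame of trivet below 0.02 m and horizontal distance between scanner and trivet below 0.12 m and linear speed of scanner above 0.5 m/s).
It also fails if it takes over 72 s, if anything falls off the work surface, if the arm or the gripper's body presses on something with over 40 N, if the wrist force passes 120 N, or if a joint passes its speed limit or range.

ROBOT

A 7-joint arm with a two-finger parallel gripper is mounted at the origin on the work surface. World frame = base frame: x ahead of the robot, y to its left, z up, the work surface at z = 0. Lengths are in mm, angles in rad, forces in N, time in s.
With the tool pointing down it reaches from about 425 to 875 mm from the base axis. Payload 8.4 kg.
Tool frame: the origin (TCP) lies between the finger pads; the fingertips stand 11 mm ahead of it and the grasp point (between the pads) lies 8 mm behind it; z points along the fingers, y is the direction in which the jaws open and shut (so a half turn about z gives the same grasp; the last joint's range is limited). The gripper opens to 85 mm and grips with 20 to 120 N. Pads are 22 mm wide; open, the fingers measure 114 mm over their backs; the gripper's body (76 mm by 85 mm) begins 54 mm behind the grasp point. The pads swing forward as they close: fully open they stand 13 mm farther back than shut.
Start: joints at [1.149, 0.333, 0.04, 1.465, -0.013, 1.343, -0.059], TCP at [206.172, -616.407, 242.308] pointing down, gripper open.
Joint ranges: [-2.58, 2.58], [-0.38, 2.09], [-1.3, 1.39], [0.25, 2.4], [-1.5, 4.64], [0.08, 2.09], [-2.65, 2.65]. Speed limits (rad/s): [2.22, 2.22, 2.79, 2.79, 3.14, 3.14, 3.14].

INTERFACE

Orientations are given as a unit quaternion [x, y, z, w].
In Python, from station import env, camera, order gives the robot as it stands. The module is installed in compiled form; this text tells all that it offers.
- The arm moves only by the tool carry_out, never from a script. Its argument "targets" is a list of rows, each an object with "gripper": the finger opening in cm, from 0 to 8.54; "travel": the shift along the tool's x, y, z in cm, a list of three; "yaw": the turn about the tool's z in units of 10 degrees (1.0 is 10 degrees). A call has 1 to 20 rows; each row is the pose to reach, as a shift and turn from the pose commanded when the call began, along the tool's axes at that moment; what a row does not reach only later rows make up. A row lasts 1/8 s, in which the tool goes at most 62.5 mm and 10.7 degrees, less where a joint would pass 70% of its speed; a pose out of reach is approached as far as the arm can. A call with a gripper value outside its range is refused whole. The fingers move at their own pace and stop on an object; "squeeze" is the grip in N (left out, the last holds). Time passes only in rows, so rows that repeat a pose let the fingers close. It gives the time, the measured TCP pose, the force and the opening at its end, in the units of the state.
- env.state(): the state, without advancing time (a new reading comes with each control period).
- camera(name): name is "scene" or "top"; returns a dict with "color" (420x560x3 uint8, blue, green, red), "K" (3x3 intrinsics, pixels), "R" (3x3) and "t" (3): a world point X has camera coordinates R X + t. Camera axes: x right, y down, z forward; pixel columns grow to the right and rows downward; lengths in mm; the calibration is good to about 2 mm. A picture is of the moment at which its call begins. There is no depth.
- order.job_done(): hands the job in, once; it reports no verdict.
The state is a dict: "time_s": time; "joints": joint angles; "joint_vel": joint speeds; "effort": joint torques, N m; "position": TCP position; "tcp_rot": TCP orientation; "ft_force": force on the tool from outside, world axes, zero at the start; "moment": the same for the moment, N m; "finger_gap": finger opening in mm.
Only numpy, scipy, OpenCV 4.12 (cv2) and the standard library are available. Lean on these libraries where they do the work, as an engineer would, in place of code of your own. Each camera call takes 0.05 s, during which the arm holds its last target. There are 200 camera calls.

## Working session

There is one attempt and no reset: what is moved stays moved. The work goes in short steps, Python scripts to look and compute and a tool call to move; the robot and the scene stay as the last step left them, time stands still between calls to the robot, and variables do not carry over. Pictures are saved under pics/ and viewed, about 8 in all and at most 12, crops included, and the job is handed in when it is done.

Besides the shell and the picture viewer there is one more tool, called after "Call:" as name([rows], argument=value, ...), one row to a line, values as JSON. carry_out: Moves the arm, as the interface text tells. Its arguments: {"type":"object","properties":{"targets":{"type":"array","items":{"type":"object","properties":{"gripper":{"type":"number"},"travel":{"type":"array","items":{"type":"number"}},"yaw":{"type":"number"}}}},"squeeze":{"type":"number"}},"required":["targets"]}

```bash
mkdir -p pics; cat > h.py <<'E'
import numpy as np, cv2
from station import env, camera, order
def ray(c,u,v):
    d=c["R"].T@np.linalg.inv(c["K"])@np.array([u,v,1.]); o=-c["R"].T@np.array(c["t"]).ravel(); return o,d
def onz(c,u,v,z):
    o,d=ray(c,u,v); return o+d*(z-o[2])/d[2]
def proj(c,X):
    p=c["K"]@(c["R"]@np.array(X,float)+np.array(c["t"]).ravel()); return p[:2]/p[2]
E
python3 - <<'E'
from h import *
for n in("scene","top"):
    c=camera(n); cv2.imwrite(f"pics/{n}0.png",c["color"]); np.savez(f"{n}0.npz",**c)
    o,d=ray(c,280,210); print(n,o.round(),(d/np.linalg.norm(d)).round(2),c["K"][0,0])
s=env.state();print(s["tcp_rot"],s["position"],s["ft_force"],s["finger_gap"])
E
```

```text
scene [1067.  393. 1181.] [-0.44 -0.3  -0.85] 395.6674314642101
top [ 369.  -24. 1751.] [ 0.08  0.   -1.  ] 492.4122928865311
[ 9.87001389e-01  1.60710088e-01 -1.63700432e-04 -7.05778495e-04] [ 206.04489537 -616.06356024  241.50160598] [-0.26431591 -0.28673447 -0.60718042] 85.58793100175463
```

View pics/scene0.png

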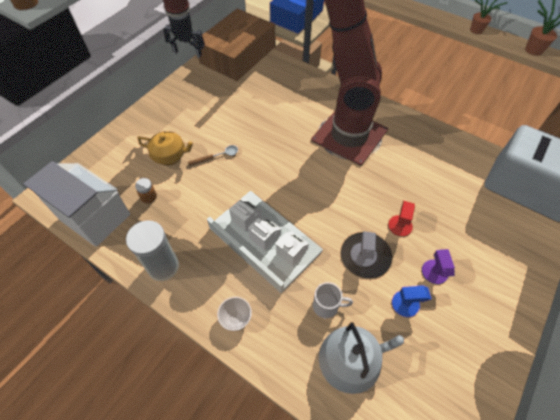

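View pics/top0.png

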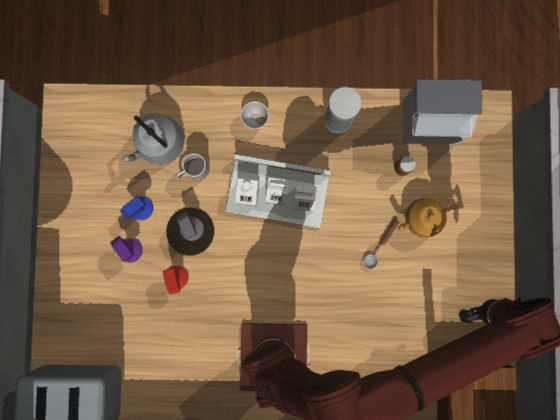

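The top view shows the board at about (278,192) with its rail on the far side and the knob bin leftmost at (246,188). The trivet with the grey scanner is at (190,231). Next I'll take an enlarged crop and segment.

```bash
python3 - <<'E'
from h import *
c=dict(np.load("top0.npz")); im=c["color"]
a=cv2.resize(im[145:260,150:340],None,fx=4.2,fy=4.2,interpolation=cv2.INTER_CUBIC)
cv2.imwrite("pics/crop1.png",a)
hsv=cv2.cvtColor(im,cv2.COLOR_BGR2HSV)
# trivet
m=((hsv[...,2]<60)).astype(np.uint8); m[:190]=0;m[265:]=0;m[:,:160]=0;m[:,220:]=0
cn=max(cv2.findContours(m,0,2)[0],key=cv2.contourArea); hull=cv2.convexHull(cn)
e=cv2.fitEllipse(hull); print("trivet",e, onz(c,*e[0],6).round(1), "diam", e[1][0]*1745/492)
# board
m=((hsv[...,1]<60)&(hsv[...,2]>90)).astype(np.uint8)
m[:145]=0;m[240:]=0;m[:,:222]=0;m[:,335:]=0
m=cv2.morphologyEx(m,cv2.MORPH_CLOSE,np.ones((5,5)))
cn=max(cv2.findContours(m,0,2)[0],key=cv2.contourArea)
r=cv2.minAreaRect(cn); print(r)
print(cv2.approxPolyDP(cv2.convexHull(cn),3,True).reshape(-1,2).tolist())
E
```

```text
trivet ((189.58642578125, 231.00401306152344), (46.10749435424805, 47.57406997680664), 45.441123962402344) [435.7 301.2   6. ] diam 163.53166188650985
((277.3577880859375, 190.69265747070312), (97.66447448730469, 58.98420333862305), 9.865806579589844)
[[234, 155], [330, 171], [320, 227], [225, 211]]
```

View pics/crop1.png

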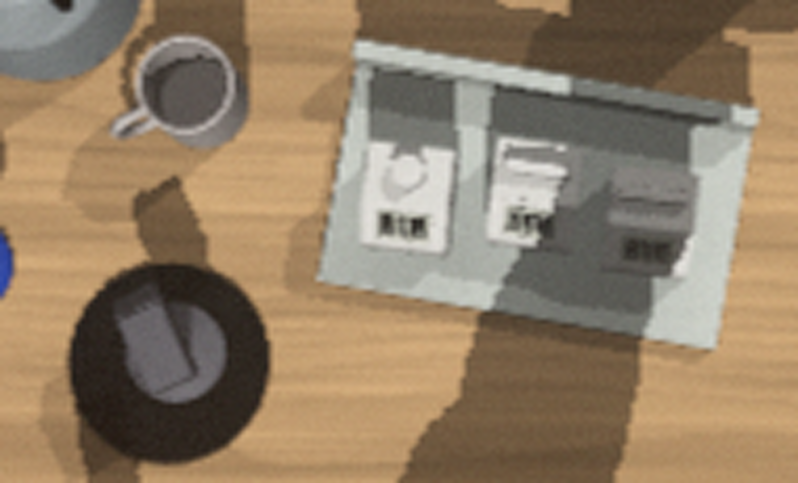

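The crop shows the board yawed about -10°. The knob bin is at crop (402,195), and the bar bins are at (527,190) and (648,218). The scanner head points up and left. Now the numbers.

```bash
python3 - <<'E'
from h import *
c=dict(np.load("top0.npz")); s=dict(np.load("scene0.npz"))
P=lambda x,y,z: onz(c,150+x/4.2-.4,145+y/4.2-.4,z)
fl,fr=P(318,280,18),P(715,350,18); bl,br=P(357,42,60),P(757,108,60)
print("front",fl.round(),fr.round(),np.linalg.norm(fl-fr),"back",bl.round(),br.round(),np.linalg.norm((bl-br)[:2]))
yv=(fl-fr)+(bl-br); yaw=np.arctan2(-yv[0],yv[1]); print("yaw",np.degrees(yaw), np.degrees([np.arctan2(-v[0],v[1]) for v in(fl-fr,bl-br)]))
ctr=(fl+fr+bl+br)/4; X=np.array([np.cos(yaw),np.sin(yaw)]);Y=np.array([-X[1],X[0]])
print("ctr",ctr.round(1),"depth",((bl+br-fl-fr)/2)[:2]@X)
for n,l,f in(("knob",(402,224),((360,240),(445,252))),("bar1",(528,222),((487,234),(565,250))),("bar2",(648,249),((602,263),(683,277)))):
    L=P(*l,75)[:2]-ctr[:2]; a,b=[P(*q,18) for q in f]; v=a-b
    print(n,"label rack xy",(L@X).round(1),(L@Y).round(1),"front edge rack",[(((q-ctr[None][0])[:2]@X).round(1),((q-ctr)[:2]@Y).round(1)) for q in(a,b)],"ang",np.degrees(np.arctan2(-v[0],v[1])-yaw).round(1))
# scanner
print("foot",P(177,350,10).round(1))
a,b=P(195,378,106),P(160,300,106);print("head edge",a.round(),b.round(),np.degrees(np.arctan2(*(b-a)[[1,0]])))
a2,b2=P(157,402,106),P(118,318,106);print("head edge2",a2.round(),b2.round(),np.degrees(np.arctan2(*(b2-a2)[[1,0]])),((a+a2+b+b2)/4).round())
im=c["color"][205:255,165:215]; t=s["color"][225:285,330:405]
z=np.hstack([cv2.resize(q,(400,400),interpolation=cv2.INTER_CUBIC) for q in(im,t)])
cv2.imwrite("pics/crop2.png",np.clip(z.astype(float)*1.6,0,255).astype(np.uint8))
E
```

```text
front [507. 175.  18.] [ 452. -159.   18.] 338.61595926242273 back [701. 142.  60.] [ 651. -189.   60.] 334.89080146255657
yaw -8.932588488897096 [-9.22216092 -8.63979497]
ctr [577.7  -8.   39. ] depth 198.85680654837049
knob label rack xy -45.4 103.0 front edge rack [(np.float64(-59.4), np.float64(140.6)), (np.float64(-57.3), np.float64(68.4))] ang 1.7
bar1 label rack xy -26.5 2.1 front edge rack [(np.float64(-36.3), np.float64(36.2)), (np.float64(-38.5), np.float64(-30.9))] ang -1.9
bar2 label rack xy -31.7 -97.9 front edge rack [(np.float64(-44.1), np.float64(-63.4)), (np.float64(-44.2), np.float64(-132.5))] ang -0.1
foot [446.5 293.1  10. ]
head edge [420. 261. 106.] [482. 290. 106.] 25.494274579872787
head edge2 [401. 290. 106.] [467. 323. 106.] 26.297396588711326 [442. 291. 106.]
```

View pics/crop2.png

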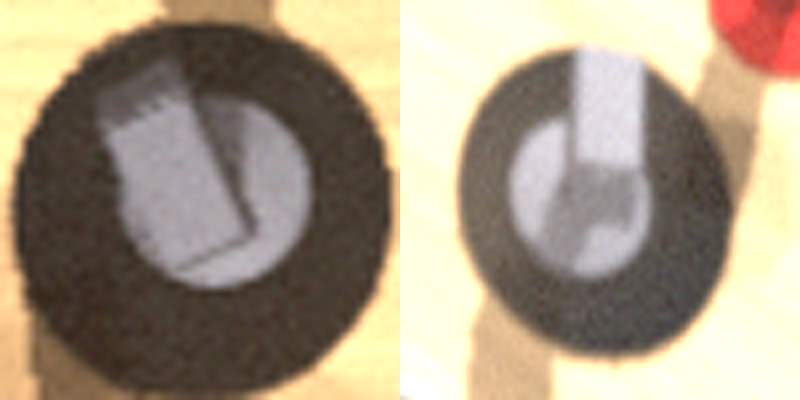

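```bash
cat >> h.py <<'E'
from scipy.spatial.transform import Rotation as Ro
C=np.array([577.7,-8.0]); A=np.radians(-8.9)
def rack(x,y): return C+np.array([[np.cos(A),-np.sin(A)],[np.sin(A),np.cos(A)]])@[x,y]
def unrack(p): return np.array([[np.cos(A),np.sin(A)],[-np.sin(A),np.cos(A)]])@(np.array(p)[:2]-C)
def go(x,y,z,yawdeg):
    s=env.state(); R=Ro.from_quat(s["tcp_rot"]).as_matrix(); d=R.T@(np.array([x,y,z])-s["position"])
    cur=np.degrees(np.arctan2(R[1,0],R[0,0])); dy=(cur-yawdeg+180)%360-180
    print("t",s["time_s"],"travel cm",(d/10).round(2),"yaw",round(dy/10,2))
def where():
    s=env.state(); R=Ro.from_quat(s["tcp_rot"]).as_matrix()
    print(s["time_s"],s["position"].round(1) if hasattr(s["position"],"round") else s["position"],"rack",unrack(s["position"]).round(1),"yaw",np.degrees(np.arctan2(R[1,0],R[0,0])).round(1),"tilt",R[2].round(3),"F",np.round(s["ft_force"],1),"gap",s["finger_gap"])
E
python3 -c "
from h import *
where();go(*rack(-90,-98),242,-8.9);go(*rack(-90,-98),45,-8.9)"
```

```text
0.1 [ 206.  -616.1  241.5] rack [-273.1 -658.2] yaw 18.5 tilt [-0.    -0.001 -1.   ] F [-0.3 -0.3 -0.6] gap 85.58793100175463
t 0.1 travel cm [ 4.204e+01 -4.132e+01  1.000e-02] yaw 2.74
t 0.1 travel cm [ 42.04 -41.29  19.71] yaw 2.74
```

Call:
carry_out([
  {"travel": [42,-41.3,0],"yaw": 2.74,"gripper": 3.5},
  {"travel": [42,-41.3,0],"yaw": 2.74,"gripper": 3.5},
  {"travel": [42,-41.3,0],"yaw": 2.74,"gripper": 3.5},
  {"travel": [42,-41.3,0],"yaw": 2.74,"gripper": 3.5},
  {"travel": [42,-41.3,0],"yaw": 2.74,"gripper": 3.5},
  {"travel": [42,-41.3,0],"yaw": 2.74,"gripper": 3.5},
  {"travel": [42,-41.3,0],"yaw": 2.74,"gripper": 3.5},
  {"travel": [42,-41.3,0],"yaw": 2.74,"gripper": 3.5},
  {"travel": [42,-41.3,0],"yaw": 2.74,"gripper": 3.5},
  {"travel": [42,-41.3,0],"yaw": 2.74,"gripper": 3.5},
  {"travel": [42,-41.3,0],"yaw": 2.74,"gripper": 3.5},
  {"travel": [42,-41.3,0],"yaw": 2.74,"gripper": 3.5},
  {"travel": [42,-41.3,12],"yaw": 2.74,"gripper": 3.5},
  {"travel": [42,-41.3,12],"yaw": 2.74,"gripper": 3.5},
  {"travel": [42,-41.3,12],"yaw": 2.74,"gripper": 3.5},
])

```text
time_s: 1.98
position: [470.0, -92.4, 119.1]
tcp_rot: [0.997, -0.079, -0.004, -0.001]
ft_force: [-0.1, -0.0, 0.0]
finger_gap: 35.1
```

```bash
python3 -c "
from h import *
where();go(*rack(-90,-98),45,-8.9);go(*rack(-56,-98),45,-8.9);go(*rack(-6,-98),45,-8.9)"
```

```text
1.975 [470.  -92.4 119.1] rack [ -93.3 -100. ] yaw -9.0 tilt [-0.008 -0.    -1.   ] F [-0.1 -0.   0. ] gap 35.14646687731266
t 1.975 travel cm [ 0.39 -0.2   7.4 ] yaw -0.01
t 1.975 travel cm [ 3.79 -0.21  7.38] yaw -0.01
t 1.975 travel cm [ 8.79 -0.22  7.34] yaw -0.01
```

Call:
carry_out([
  {"travel": [0.4,-0.2,7.4],"gripper": 3.5},
  {"travel": [0.4,-0.2,7.4],"gripper": 3.5},
  {"travel": [2,-0.2,7.4],"gripper": 3.5},
  {"travel": [3,-0.2,7.4],"gripper": 3.5},
  {"travel": [3.6,-0.2,7.4],"gripper": 3.5},
  {"travel": [4.2,-0.2,7.4],"gripper": 3.5},
  {"travel": [4.8,-0.2,7.4],"gripper": 3.5},
  {"travel": [5.4,-0.2,7.4],"gripper": 3.5},
  {"travel": [6,-0.2,7.4],"gripper": 3.5},
  {"travel": [6.6,-0.2,7.4],"gripper": 3.5},
  {"travel": [7.2,-0.2,7.4],"gripper": 3.5},
  {"travel": [7.8,-0.2,7.4],"gripper": 3.5},
  {"travel": [8.2,-0.2,7.4],"gripper": 3.5},
  {"travel": [8.2,-0.2,7.4],"gripper": 3.5},
])

```text
invalid input at $.targets[0]: expected keys gripper, travel, yaw
```

```bash
python3 -c "
from h import *
where()
c=camera('top');cv2.imwrite('pics/p1.png',cv2.resize(c['color'][140:245,215:345],None,fx=5,fy=5,interpolation=cv2.INTER_CUBIC))"
```

```text
1.975 [470.  -92.4 119.1] rack [ -93.3 -100. ] yaw -9.0 tilt [-0.008 -0.    -1.   ] F [-0.1 -0.   0. ] gap 35.14646687731266
```

View pics/p1.png

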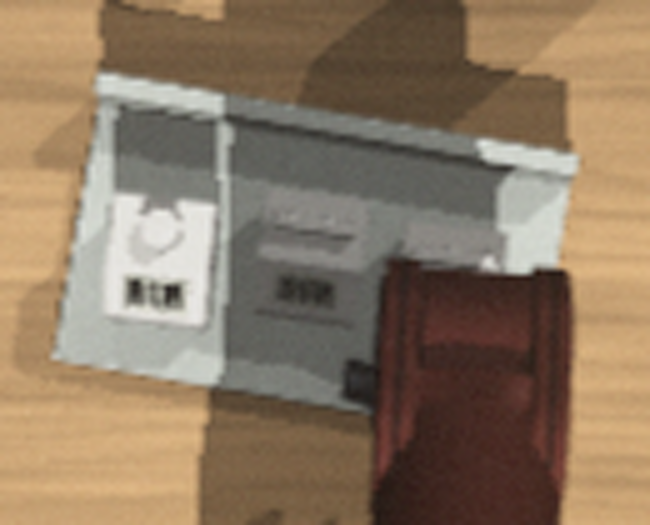

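The move was refused because yaw is required in every row. The picture shows the arm over bin_bar2, and the bins haven't moved.

Call:
carry_out([
  {"travel": [0.4,-0.2,7.4],"yaw": 0,"gripper": 3.5},
  {"travel": [0.4,-0.2,7.4],"yaw": 0,"gripper": 3.5},
  {"travel": [2,-0.2,7.4],"yaw": 0,"gripper": 3.5},
  {"travel": [3,-0.2,7.4],"yaw": 0,"gripper": 3.5},
  {"travel": [3.6,-0.2,7.4],"yaw": 0,"gripper": 3.5},
  {"travel": [4.2,-0.2,7.4],"yaw": 0,"gripper": 3.5},
  {"travel": [4.8,-0.2,7.4],"yaw": 0,"gripper": 3.5},
  {"travel": [5.4,-0.2,7.4],"yaw": 0,"gripper": 3.5},
  {"travel": [6,-0.2,7.4],"yaw": 0,"gripper": 3.5},
  {"travel": [6.6,-0.2,7.4],"yaw": 0,"gripper": 3.5},
  {"travel": [7.2,-0.2,7.4],"yaw": 0,"gripper": 3.5},
  {"travel": [7.8,-0.2,7.4],"yaw": 0,"gripper": 3.5},
  {"travel": [8.2,-0.2,7.4],"yaw": 0,"gripper": 3.5},
  {"travel": [8.2,-0.2,7.4],"yaw": 0,"gripper": 3.5},
])

```text
time_s: 3.78
position: [555.6, -102.3, 48.3]
tcp_rot: [0.997, -0.078, 0.001, -0.0]
ft_force: [0.5, 0.9, -0.0]
finger_gap: 35.3
```

```bash
python3 -c "
from h import *
where()"
```

```text
3.775 [ 555.6 -102.3   48.3] rack [ -7.3 -96.6] yaw -8.9 tilt [ 0.001 -0.    -1.   ] F [ 0.5  0.9 -0. ] gap 35.34287502054058
```

Call:
carry_out([
  {"travel": [0.2,0,0],"yaw": 0,"gripper": 3.5},
  {"travel": [0.4,0,0],"yaw": 0,"gripper": 3.5},
  {"travel": [0.6,0,0],"yaw": 0,"gripper": 3.5},
  {"travel": [0.6,0,0],"yaw": 0,"gripper": 3.5},
])

```text
time_s: 4.28
position: [555.8, -102.4, 47.7]
tcp_rot: [0.997, -0.078, -0.005, 0.0]
ft_force: [-24.6, 3.8, 19.1]
finger_gap: 34.9
```

```bash
python3 -c "
from h import *
where()
c=camera('top');cv2.imwrite('pics/p2.png',cv2.resize(c['color'][140:245,215:345],None,fx=5,fy=5,interpolation=cv2.INTER_CUBIC))"
```

```text
4.275 [ 555.8 -102.4   47.7] rack [ -7.  -96.6] yaw -8.9 tilt [-0.01   0.001 -1.   ] F [-24.6   3.8  19.1] gap 34.85064875133556
```

View pics/p2.png

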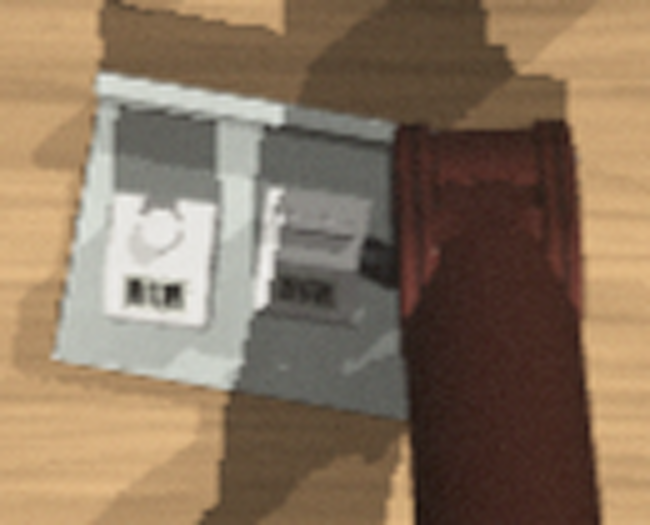

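Bar2 seated at rack x = -7 with a 25 N contact, close to the predicted -6. Next I back off and push bar1 to the same depth.

Call:
carry_out([
  {"travel": [-2,0,0],"yaw": 0,"gripper": 3.5},
  {"travel": [-8,0,0],"yaw": 0,"gripper": 3.5},
  {"travel": [-8,-9.7,0],"yaw": 0,"gripper": 3.5},
  {"travel": [-8,-9.7,0],"yaw": 0,"gripper": 3.5},
  {"travel": [-8,-9.7,0],"yaw": 0,"gripper": 3.5},
  {"travel": [-6,-9.7,0],"yaw": 0,"gripper": 3.5},
  {"travel": [-5.3,-9.7,0],"yaw": 0,"gripper": 3.5},
  {"travel": [-4.6,-9.7,0],"yaw": 0,"gripper": 3.5},
  {"travel": [-4,-9.7,0],"yaw": 0,"gripper": 3.5},
  {"travel": [-3.4,-9.7,0],"yaw": 0,"gripper": 3.5},
  {"travel": [-2.8,-9.7,0],"yaw": 0,"gripper": 3.5},
  {"travel": [-2.2,-9.7,0],"yaw": 0,"gripper": 3.5},
  {"travel": [-1.6,-9.7,0],"yaw": 0,"gripper": 3.5},
  {"travel": [-1,-9.7,0],"yaw": 0,"gripper": 3.5},
  {"travel": [-0.6,-9.7,0],"yaw": 0,"gripper": 3.5},
  {"travel": [-0.4,-9.7,0],"yaw": 0,"gripper": 3.5},
  {"travel": [-0.2,-9.7,0],"yaw": 0,"gripper": 3.5},
  {"travel": [-0.2,-9.7,0],"yaw": 0,"gripper": 3.5},
])

```text
time_s: 6.58
position: [571.1, -6.6, 48.2]
tcp_rot: [0.997, -0.077, -0.003, 0.0]
ft_force: [-14.6, 1.4, 11.4]
finger_gap: 35.5
```

```bash
python3 -c "
from h import *
where()"
```

```text
6.575 [571.1  -6.6  48.2] rack [-6.7  0.4] yaw -8.9 tilt [-0.006  0.001 -1.   ] F [-14.6   1.4  11.4] gap 35.5250381498244
```

Call:
carry_out([
  {"travel": [-2,0,0],"yaw": 0,"gripper": 3.5},
  {"travel": [-7,0,0],"yaw": 0,"gripper": 3.5},
  {"travel": [-10,0,0],"yaw": 0,"gripper": 3.5},
  {"travel": [-10,-10.1,0],"yaw": 0,"gripper": 3.5},
  {"travel": [-10,-10.1,0],"yaw": 0,"gripper": 3.5},
  {"travel": [-10,-10.1,0],"yaw": 0,"gripper": 3.5},
  {"travel": [-8,-10.1,0],"yaw": 0,"gripper": 3.5},
  {"travel": [-7,-10.1,0],"yaw": 0,"gripper": 3.5},
  {"travel": [-6.2,-10.1,0],"yaw": 0,"gripper": 3.5},
  {"travel": [-5.4,-10.1,0],"yaw": 0,"gripper": 3.5},
  {"travel": [-4.6,-10.1,0],"yaw": 0,"gripper": 3.5},
  {"travel": [-3.8,-10.1,0],"yaw": 0,"gripper": 3.5},
  {"travel": [-3,-10.1,0],"yaw": 0,"gripper": 3.5},
  {"travel": [-2.2,-10.1,0],"yaw": 0,"gripper": 3.5},
  {"travel": [-1.4,-10.1,0],"yaw": 0,"gripper": 3.5},
  {"travel": [-0.8,-10.1,0],"yaw": 0,"gripper": 3.5},
  {"travel": [-0.4,-10.1,0],"yaw": 0,"gripper": 3.5},
  {"travel": [-0.1,-10.1,0],"yaw": 0,"gripper": 3.5},
  {"travel": [0,-10.1,0],"yaw": 0,"gripper": 3.5},
])

```text
time_s: 8.95
position: [587.1, 93.2, 48.2]
tcp_rot: [0.997, -0.077, -0.002, 0.0]
ft_force: [-15.7, -0.4, 12.0]
finger_gap: 34.9
```

```bash
python3 -c "
from h import *
where();go(445,292,220,26)"
```

```text
8.95 [587.1  93.2  48.2] rack [ -6.4 101.4] yaw -8.9 tilt [-0.005  0.001 -1.   ] F [-15.7  -0.4  12. ] gap 34.894495958304546
t 8.95 travel cm [-17.19 -17.43 -17.12] yaw -3.49
```

Call:
carry_out([
  {"travel": [-2,0,0],"yaw": 0,"gripper": 3.5},
  {"travel": [-7,0,-2],"yaw": 0,"gripper": 3.5},
  {"travel": [-10,0,-8],"yaw": 0,"gripper": 8},
  {"travel": [-12,-2,-14],"yaw": 0,"gripper": 8},
  {"travel": [-17.2,-17.4,-17],"yaw": -3.5,"gripper": 8},
  {"travel": [-17.2,-17.4,-17],"yaw": -3.5,"gripper": 8},
  {"travel": [-17.2,-17.4,-17],"yaw": -3.5,"gripper": 8},
  {"travel": [-17.2,-17.4,-17],"yaw": -3.5,"gripper": 8},
  {"travel": [-17.2,-17.4,-17],"yaw": -3.5,"gripper": 8},
  {"travel": [-17.2,-17.4,-17],"yaw": -3.5,"gripper": 8},
])

```text
time_s: 10.2
position: [446.9, 290.6, 218.3]
tcp_rot: [0.974, 0.225, 0.0, 0.0]
ft_force: [0.1, -0.5, 0.4]
finger_gap: 79.7
```

```bash
python3 -c "
from h import *
where();go(445,292,87,26)
c=camera('top');d=camera('scene');np.savez('top1.npz',**c)
P=[proj(c,[445,292,106]),proj(d,[445,292,106])];print(P)
a=cv2.resize(c['color'][140:245,215:345],(520,420),interpolation=cv2.INTER_CUBIC)
b=cv2.resize(d['color'][190:290,325:395],(280,400),interpolation=cv2.INTER_CUBIC)
b=cv2.copyMakeBorder(b,0,20,0,0,0)
cv2.imwrite('pics/p3.png',np.hstack([a,b]))"
```

```text
10.2 [446.9 290.6 218.3] rack [-175.5  274.7] yaw 25.9 tilt [ 0.  0. -1.] F [ 0.1 -0.5  0.4] gap 79.66025892262715
t 10.2 travel cm [-0.11 -0.21 13.13] yaw -0.01
[array([186.85588741, 227.04956726]), array([366.92827113, 239.77233111])]
```

View pics/p3.png

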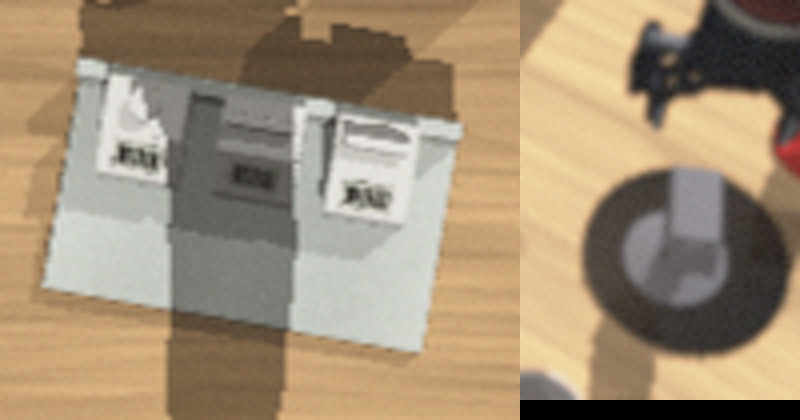

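The bins look flush and square in the top view. Descending to the scanner.

Call:
carry_out([
  {"travel": [-0.1,-0.2,5],"yaw": 0,"gripper": 8},
  {"travel": [-0.1,-0.2,10],"yaw": 0,"gripper": 8},
  {"travel": [-0.1,-0.2,12.5],"yaw": 0,"gripper": 8},
  {"travel": [-0.1,-0.2,13.5],"yaw": 0,"gripper": 8},
  {"travel": [-0.1,-0.2,13.5],"yaw": 0,"gripper": 8},
  {"travel": [-0.1,-0.2,13.5],"yaw": 0,"gripper": 5.5},
  {"travel": [-0.1,-0.2,13.5],"yaw": 0,"gripper": 4.5},
  {"travel": [-0.1,-0.2,13.5],"yaw": 0,"gripper": 3.5},
  {"travel": [-0.1,-0.2,13.5],"yaw": 0,"gripper": 3},
  {"travel": [-0.1,-0.2,13.5],"yaw": 0,"gripper": 2},
  {"travel": [-0.1,-0.2,13.5],"yaw": 0,"gripper": 2},
  {"travel": [-0.1,-0.2,13.5],"yaw": 0,"gripper": 2},
], squeeze=50)

```text
time_s: 11.8
position: [445.0, 293.6, 84.4]
tcp_rot: [0.974, 0.226, 0.001, -0.0]
ft_force: [-1.6, 1.4, 6.6]
finger_gap: 39.5
```

```bash
python3 -c "
from h import *
where()"
```

```text
11.8 [445.  293.6  84.4] rack [-177.7  277.4] yaw 26.1 tilt [ 0.002 -0.    -1.   ] F [-1.6  1.4  6.6] gap 39.533380146621646
```

```bash
python3 -c "
from h import *
c=dict(np.load('top1.npz'))
for n,(u,v) in dict(knob=(137,155),bar1=(252,178),bar2=(367,195)).items():
    p=onz(c,215+u/4-.4,140+v/4-.4,75); print(n,p.round(1),unrack(p).round(1))
go(*rack(-84,101),150,-8.9)"
```

```text
knob [616.5  90.   75. ] [ 23.2 102.8]
bar1 [598.1  -8.9  75. ] [20.3  2.2]
bar2 [ 584.8 -107.6   75. ] [ 22.4 -97.3]
t 11.8 travel cm [-2.44 19.82 -6.57] yaw 3.5
```

Call:
carry_out([
  {"travel": [0,0,-1],"yaw": 0,"gripper": 2},
  {"travel": [0,0,-3],"yaw": 0,"gripper": 2},
  {"travel": [0,0,-6],"yaw": 0,"gripper": 2},
  {"travel": [0,0,-9],"yaw": 0,"gripper": 2},
  {"travel": [0,0,-9],"yaw": 0,"gripper": 2},
])

```text
time_s: 12.42
position: [445.9, 293.5, 176.4]
tcp_rot: [0.974, 0.226, 0.002, -0.0]
ft_force: [-0.2, -0.7, -3.4]
finger_gap: 39.4
```

```bash
python3 -c "
from h import *
where()
go(*rack(-84,101),150,-8.9)"
```

```text
12.425 [445.9 293.5 176.4] rack [-176.9  277.5] yaw 26.1 tilt [ 0.005  0.    -1.   ] F [-0.2 -0.7 -3.4] gap 39.4023502108568
t 12.425 travel cm [-2.52 19.78  2.63] yaw 3.5
```

Call:
carry_out([
  {"travel": [-0.8,4,0],"yaw": 0.9,"gripper": 2},
  {"travel": [-1.4,9,0],"yaw": 1.8,"gripper": 2},
  {"travel": [-2,14,0],"yaw": 2.6,"gripper": 2},
  {"travel": [-2.5,18,0],"yaw": 3.2,"gripper": 2},
  {"travel": [-2.5,19.6,1],"yaw": 3.5,"gripper": 2},
  {"travel": [-2.5,19.6,2],"yaw": 3.5,"gripper": 2},
  {"travel": [-2.5,19.6,2.7],"yaw": 3.5,"gripper": 2},
  {"travel": [-2.5,19.6,2.7],"yaw": 3.5,"gripper": 2},
  {"travel": [-2.5,19.6,2.7],"yaw": 3.5,"gripper": 2},
])

```text
time_s: 13.55
position: [508.3, 106.6, 146.5]
tcp_rot: [0.997, -0.077, 0.0, -0.0]
ft_force: [0.3, 0.8, -3.2]
finger_gap: 39.5
```

```bash
python3 -c "
from h import *
where()
d=camera('scene');np.savez('scene2.npz',**d)
im=d['color'];L=np.r_[rack(20,102.5),75];p=proj(d,L);s=env.state()['position'];q=proj(d,s);print(p,q)
x0,y0=int((p[0]+q[0])/2)-50,int((p[1]+q[1])/2)-40;print(x0,y0)
cv2.imwrite('pics/p4.png',cv2.resize(im[y0:y0+75,x0:x0+100],(800,600),interpolation=cv2.INTER_CUBIC))"
```

```text
13.55 [508.3 106.6 146.5] rack [-86.3 102.5] yaw -8.8 tilt [ 0. -0. -1.] F [ 0.3  0.8 -3.2] gap 39.48748268063446
[281.4307611  251.51750936] [305.30751631 218.16367647]
243 194
```

View pics/p4.png

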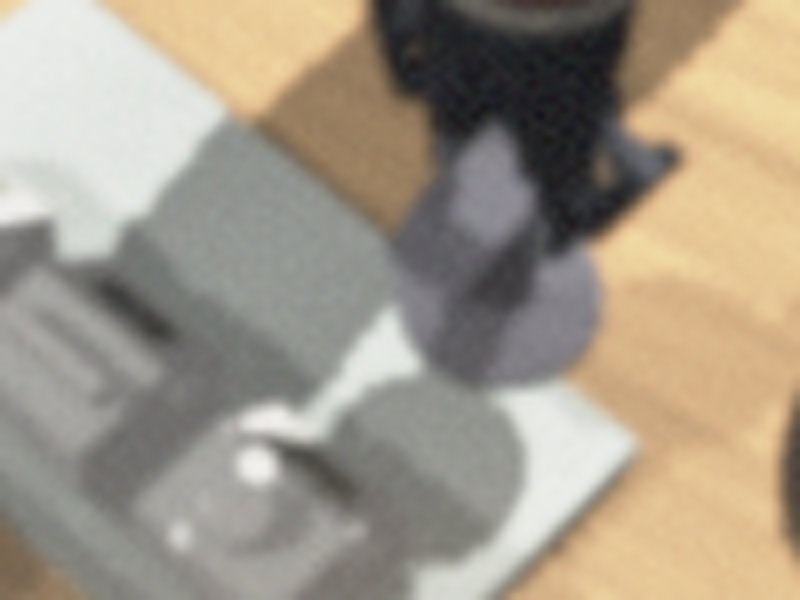

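The view shows the held scanner in front of the knob bin. The visible foot edge is at crop x = 392 (left), x = 603 (right) and y = 387 (bottom). I'll compare these with the predicted foot circle.

```bash
python3 -c "
from h import *
d=dict(np.load('scene2.npz'))
for off in(-10,0,10):
  for z in(68,76):
    c=np.array([*rack(-86.3+off,102.5),z]); P=np.array([(proj(d,c+42*np.array([np.cos(t),np.sin(t),0]))-[243,194])*8+3.5 for t in np.linspace(0,6.28,200)])
    print(off,z,'L',P[:,0].min().round(),'R',P[:,0].max().round(),'B',P[:,1].max().round())
"
```

```text
-10 68 L 404.0 R 613.0 B 375.0
-10 76 L 405.0 R 614.0 B 365.0
0 68 L 387.0 R 596.0 B 391.0
0 76 L 388.0 R 598.0 B 381.0
10 68 L 370.0 R 580.0 B 407.0
10 76 L 371.0 R 582.0 B 398.0
```

The measured grip offset is about -3 mm along the head, which puts the beam about 5 mm off laterally. I'll correct by 3 mm forward and 4 mm up, then hold.

Call:
carry_out([
  {"travel": [0.3,0,-0.4],"yaw": 0,"gripper": 2},
  {"travel": [0.3,0,-0.4],"yaw": 0,"gripper": 2},
  {"travel": [0.3,0,-0.4],"yaw": 0,"gripper": 2},
  {"travel": [0.3,0,-0.4],"yaw": 0,"gripper": 2},
  {"travel": [0.3,0,-0.4],"yaw": 0,"gripper": 2},
  {"travel": [0.3,0,-0.4],"yaw": 0,"gripper": 2},
  {"travel": [0.3,0,-0.4],"yaw": 0,"gripper": 2},
  {"travel": [0.3,0,-0.4],"yaw": 0,"gripper": 2},
  {"travel": [0.3,0,-0.4],"yaw": 0,"gripper": 2},
  {"travel": [0.3,0,-0.4],"yaw": 0,"gripper": 2},
  {"travel": [0.3,0,-0.4],"yaw": 0,"gripper": 2},
  {"travel": [0.3,0,-0.4],"yaw": 0,"gripper": 2},
  {"travel": [0.3,0,-0.4],"yaw": 0,"gripper": 2},
  {"travel": [0.3,0,-0.4],"yaw": 0,"gripper": 2},
  {"travel": [0.3,0,-0.4],"yaw": 0,"gripper": 2},
  {"travel": [0.3,0,-0.4],"yaw": 0,"gripper": 2},
  {"travel": [0.3,0,-0.4],"yaw": 0,"gripper": 2},
  {"travel": [0.3,0,-0.4],"yaw": 0,"gripper": 2},
  {"travel": [0.3,0,-0.4],"yaw": 0,"gripper": 2},
  {"travel": [0.3,0,-0.4],"yaw": 0,"gripper": 2},
])

```text
time_s: 16.1
position: [511.4, 105.2, 150.3]
tcp_rot: [0.997, -0.078, -0.0, -0.0]
ft_force: [-0.3, 0.4, -3.1]
finger_gap: 39.2
```

```bash
python3 -c "
from h import *
where()
go(439,301,176,26);go(439,301,95,26)"
```

```text
16.1 [511.4 105.2 150.3] rack [-83.  101.6] yaw -8.9 tilt [-0. -0. -1.] F [-0.3  0.4 -3.1] gap 39.183757230607554
t 16.1 travel cm [-10.18 -18.22  -2.57] yaw -3.49
t 16.1 travel cm [-10.18 -18.22   5.53] yaw -3.49
```

Call:
carry_out([
  {"travel": [-1,0,-1.5],"yaw": 0,"gripper": 2},
  {"travel": [-2.5,-4,-2.6],"yaw": -0.9,"gripper": 2},
  {"travel": [-5,-9,-2.6],"yaw": -1.8,"gripper": 2},
  {"travel": [-8,-14,-2.6],"yaw": -2.6,"gripper": 2},
  {"travel": [-10.2,-18.2,-2.6],"yaw": -3.5,"gripper": 2},
  {"travel": [-10.2,-18.2,-2.6],"yaw": -3.5,"gripper": 2},
  {"travel": [-10.2,-18.2,0],"yaw": -3.5,"gripper": 2},
  {"travel": [-10.2,-18.2,3],"yaw": -3.5,"gripper": 2},
  {"travel": [-10.2,-18.2,5],"yaw": -3.5,"gripper": 2},
  {"travel": [-10.2,-18.2,5.5],"yaw": -3.5,"gripper": 2},
  {"travel": [-10.2,-18.2,5.5],"yaw": -3.5,"gripper": 2},
])

```text
time_s: 17.48
position: [439.1, 300.8, 95.9]
tcp_rot: [0.974, 0.226, 0.0, -0.0]
ft_force: [-0.0, 0.4, -2.5]
finger_gap: 39.4
```

```bash
python3 -c "
from h import *
where()"
```

```text
17.475 [439.1 300.8  95.9] rack [-184.7  283.7] yaw 26.1 tilt [ 0. -0. -1.] F [-0.   0.4 -2.5] gap 39.38636141662682
```

Call:
carry_out([
  {"travel": [0,0,0.3],"yaw": 0,"gripper": 2},
  {"travel": [0,0,0.6],"yaw": 0,"gripper": 2},
  {"travel": [0,0,0.8],"yaw": 0,"gripper": 2},
  {"travel": [0,0,1],"yaw": 0,"gripper": 2},
  {"travel": [0,0,1.15],"yaw": 0,"gripper": 2},
  {"travel": [0,0,1.2],"yaw": 0,"gripper": 2},
  {"travel": [0,0,1.2],"yaw": 0,"gripper": 2},
])

```text
time_s: 18.35
position: [438.9, 301.0, 84.4]
tcp_rot: [0.974, 0.226, 0.0, 0.0]
ft_force: [-4.1, -2.3, 9.5]
finger_gap: 39.2
```

```bash
python3 -c "
from h import *
where()"
```

```text
18.35 [438.9 301.   84.4] rack [-184.9  283.8] yaw 26.1 tilt [ 0.     0.001 -1.   ] F [-4.1 -2.3  9.5] gap 39.17745518618649
```

The foot has touched down: +9.5 N at the same height as the pick. I'll release, rise, and move aside to check.

Call:
carry_out([
  {"travel": [0,0,0],"yaw": 0,"gripper": 4.5},
  {"travel": [0,0,0],"yaw": 0,"gripper": 5.5},
  {"travel": [0,0,0],"yaw": 0,"gripper": 7},
  {"travel": [0,0,0],"yaw": 0,"gripper": 8},
  {"travel": [0,0,0],"yaw": 0,"gripper": 8},
  {"travel": [0,0,-2],"yaw": 0,"gripper": 8},
  {"travel": [0,0,-6],"yaw": 0,"gripper": 8},
  {"travel": [0,0,-12],"yaw": 0,"gripper": 8},
  {"travel": [0,0,-17],"yaw": 0,"gripper": 8},
  {"travel": [0,0,-17],"yaw": 0,"gripper": 8},
  {"travel": [0,6,-17],"yaw": 0,"gripper": 8},
  {"travel": [3,12,-17],"yaw": 0,"gripper": 8},
  {"travel": [6,18,-17],"yaw": 0,"gripper": 8},
  {"travel": [6,24,-17],"yaw": 0,"gripper": 8},
  {"travel": [6,30,-17],"yaw": 0,"gripper": 8},
  {"travel": [6,36,-17],"yaw": 0,"gripper": 8},
  {"travel": [6,40,-17],"yaw": 0,"gripper": 8},
  {"travel": [6,40,-17],"yaw": 0,"gripper": 8},
  {"travel": [6,40,-17],"yaw": 0,"gripper": 8},
])

```text
time_s: 20.72
position: [668.2, -31.1, 253.2]
tcp_rot: [0.974, 0.226, -0.0, -0.001]
ft_force: [-0.3, -0.0, -0.5]
finger_gap: 79.9
```

```bash
python3 -c "
from h import *
where()
c=camera('top');d=camera('scene')
a=cv2.resize(c['color'][145:260,150:340],(800,484),interpolation=cv2.INTER_CUBIC)
cv2.imwrite('pics/p5.png',a)
cv2.imwrite('pics/p6.png',cv2.resize(d['color'][100:330,120:460],(800,541),interpolation=cv2.INTER_CUBIC))
f=onz(c,0,0,0);hsv=cv2.cvtColor(c['color'],cv2.COLOR_BGR2HSV)
"
```

```text
20.725 [668.2 -31.1 253.2] rack [92.9 -8.8] yaw 26.1 tilt [-0.    -0.001 -1.   ] F [-0.3 -0.  -0.5] gap 79.8801378024938
```

View pics/p5.png

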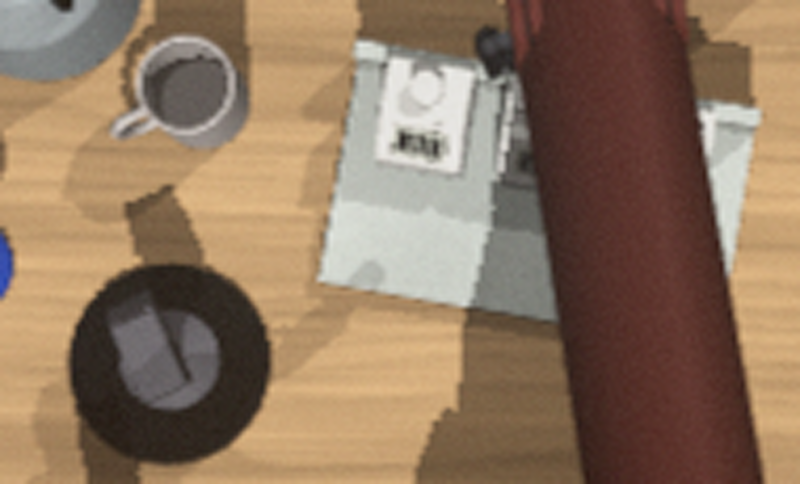

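View pics/p6.png

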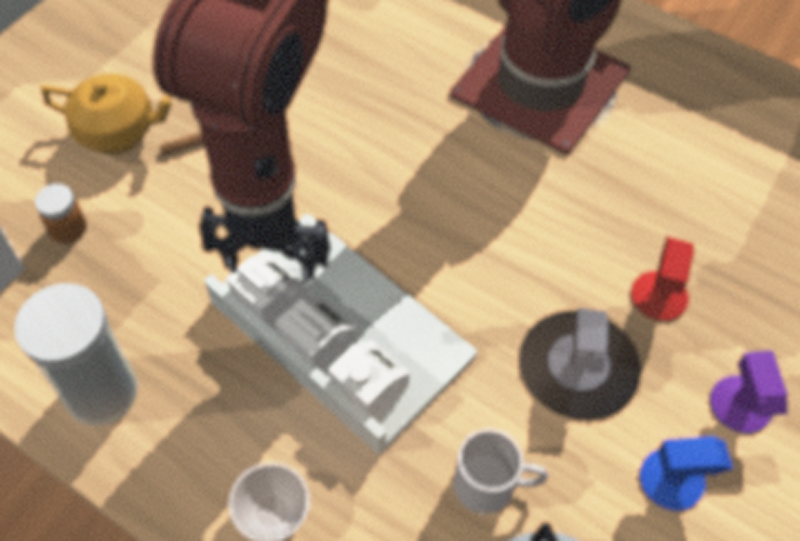

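The scanner's foot is centred on the trivet, both at about crop (169,362). The bins are against the rail, the bystanders haven't moved, and the gripper hangs clear at z = 253. Handing in.

```bash
python3 -c "
from h import *
print(order.job_done())"
```

```text
the job is handed in; nothing more can be done
None
```

I pushed all three bins back to the rail, scanned the knob bin's label, set the scanner back on the trivet and handed the job in at about 21 s of the 72 s. No verdict is reported.

- **Bins:** I slid each one with two spread fingertips until the contact force rose to 15–25 N. All three stopped at the same depth, with the tool at rack x of about -6.5 mm. The label positions I measured afterwards were at x = 20–23 mm, against an expected 20 mm. A top view taken after the pushes showed all three flush and square. In the final pictures the arm hid part of the two bar bins, but what could be seen was unchanged.
- **Scan:** I corrected for a grip offset of about 3 mm and held the scanner still for about 2.4 s. By calculation it was about 94 mm from the label and within a few mm of its centre. I did not check the aim with a picture after that last correction.
- **Scanner:** I set it down slowly until the force reached 9.5 N, at the same height I picked it up from. The final pictures show it upright, with its foot centred on the trivet.
- **Everything else:** The bystanders and look-alikes appear where they were, as far as the final pictures show them. The arm is clear of everything.

One move was refused because some rows lacked the yaw key. Nothing moved, and I sent it again with the key.

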